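Set the parallel rule and set square to the mark on a drawing board

ROBOT

A 6-joint arm with a two-finger parallel gripper is mounted at the origin on the work surface. World frame = base frame: x ahead of the robot, y to its left, z up, the work surface at z = 0. Lengths are in m, angles in degrees, forces in N, time in s.
With the tool pointing down it reaches from about 0.35 to 0.875 m from the base axis. Payload 4.2 kg.
Tool frame: the origin (TCP) lies midway between the tips of the shut fingers; the grasp point (between the pads) lies 19 mm behind it; y points along the fingers, z is the direction in which the jaws open and shut, and the axes are right-handed (so a half turn about y gives the same grasp; the last joint's range is limited). The gripper opens to 87 mm and grips with 3 to 60 N. Pads are 19 mm wide; open, the fingers measure 117 mm over their backs; the gripper's body (75 mm by 190 mm) begins 51 mm behind the grasp point.
Start: joints at [-55.485, 22.042, 0.453, 0, -68.411, -14.817], TCP at [0.211, -0.588, 0.184] pointing down, gripper open.
Joint ranges: [-179.83, 179.83], [-69.29, 118.12], [-61.27, 80.66], [-181.25, 117.63], [-171.15, -9.14], [-177.46, 177.46]. Speed limits (degrees/s): [159.86, 159.86, 180, 180, 180, 180].

INTERFACE

Orientations are given as [roll, pitch, yaw] about the fixed x, y, z axes, in that order (R = Rz(yaw) Ry(pitch) Rx(roll)).
In Python, from workcell import env gives the robot as it stands. The module is installed in compiled form; this text tells all that it offers. Calls block until the motion is done:
- env.goto(position, orientation): joint-space move of the TCP to a pose.
- env.move_straight(position, rotation=None, rate=0.15, force_limit=None): straight line of the TCP; rotation=None keeps the orientation; rate is the mean speed in m/s. With force_limit (N) it stops when the force on the tool has changed by that much, and returns True; else False.
- env.set_joints(angles): joint-space move.
- env.gripper_to(opening, grasp_force=None): opening from 0.0 (shut) to 1.0 (fully open); grasp_force is the grip in N (None keeps the last); returns when the fingers have stopped.
- env.dwell(seconds).
- env.inverse_kinematics(position, orientation): joint angles nearest the present ones, or None.
- env.read_state(): the state.
- env.grab_frame(name): name is "side" or "top"; returns a dict with "image" (400x640x3 uint8, blue, green, red), "fx", "fy", "cx", "cy" (pixels), "D" ([k1, k2, p1, p2, k3] as OpenCV has them; the pictures are not rectified), "position" and "orientation" of the camera in the world. Camera axes: x right, y up, looking along -z (the intrinsics and any distortion apply to the point x, -y, -z); pixel columns grow to the right and rows downward; lengths in m; the calibration is good to about 2 mm. A picture is of the moment at which its call begins. There is no depth.
A pose or a line that the arm cannot do raises env.Unreachable and nothing moves.
- env.close_job(): hands the job in, once; it reports no verdict.
Trained networks look in a picture, given as the dict that the camera call returned (one of the last four; its "shot" number tells which), for a name from the list of things; names that differ only in an ending like _2 or _b are one class to them, and where a whole thing is asked for, a point or a joint stands for the part that bears it (a point fixed in the world has none). Each returns a list of dicts, best first, with "score" (0 to 1); they miss things now and then, are a little off and sometimes report something else, mostly with a low value. They report only what shows in the picture. A call takes as long as a camera call. They do not tell look-alikes from the thing itself.
- env.search_frame(picture, thing): "xyz" ([x, y, z] in m, in world coordinates, good to about 4 mm: the middle of the surface that is visible of it).
- env.trace(picture, thing): "mask" (400x640 bool, what is visible of it).
The state is a dict: "clock": time; "joint_positions": joint angles; "qvel": joint speeds; "joint_torque": joint torques, N m; "position": TCP position; "tool_rot": TCP orientation; "force": force on the tool from outside, world axes, zero at the start; "wrist_torque": the same for the moment, N m; "opening": opening from 0.0 (shut) to 1.0 (fully open).
Only numpy, scipy, OpenCV 4.12 (cv2) and the standard library are available. Lean on these libraries where they do the work, as an engineer would, in place of code of your own. Each camera call takes 0.05 s, during which the arm holds its last target. There are 200 camera calls.

TASK

Slide the drawing board's parallel rule up until its upper edge runs through the red cross on the sheet, and leave it there. Then take the orange 30/60 set square and lay it flat on the sheet above the rule, its short side flush along the rule's upper edge and its square corner on the red cross, so that the long upright side is ready to draw along. Let go of everything, and leave the other things on the table where they are.

Things in the scene. Friction and masses are not known exactly. Their poses are not given: they have to be found in the camera images.
- board: Pale grey drawing board, fixed, 380 mm wide, 360 mm up the slope; its face rises away from the robot at 25 degrees to the table. Origin: middle of the lower edge, on the face, 36 mm above the table. x up the slope, y left across the board, z straight out of the face. 5 mm high guides run 176 to 190 mm either side of the middle, a 5 mm lip along the lower edge. A white A4 sheet is taped on it.
- rule (a joint): How far the parallel rule has been slid up the board, in m: 0 is its lowest place, 0.18 its highest; at 0 its upper edge is 60 mm up the board from the lower edge. It needs about 4 N to slide and stays where it is left; a push beyond that on its edge shifts it.
- rule_edge (a point): The parallel rule: blue-grey straight bar across the board in its side guides, 334 mm long (y), 40 mm wide (x), 6.5 mm high over the board's face, a black shoe at each end. The point is the middle of its upper edge, at the level of the face. Axes as the board: x up the slope, y left along the edge, z out of the face.
- rule_grip (a point): Middle of the top of the rule's black hand grip: a bar 14 mm wide (x), 70 mm long (y), standing from 6.5 mm to 34.5 mm above the drawing face, its centre line 22 mm below the rule's upper edge. Axes as for the board.
- mark: Red cross drawn on the sheet: two crossed lines 36 mm long and 4 mm wide, along and across the board. Origin: the crossing, on the drawing face. Axes as for the board (x up the slope). It always lies above the rule's starting place.
- square60: Orange 30/60 set square, loose, lying face up: solid triangle 5 mm thick, about 80 g. Origin: on the underside, under the grip's middle. x runs along the long side, away from the short side; z up. Short side 92.4 mm at x = -53.3 mm; long side 160 mm at y = +30.8 mm. Black grip on top: bar 60 mm long (x), 14 mm wide (y), from 5 to 35 mm above the underside, on a foot 66 x 22 mm, 3 mm high.
- square60_corner (a point): The orange set square's square corner, on its underside, at (-53.3, +30.8, 0) mm from its origin; axes as for the set square.
- square60_heel (a point): The other end of the orange set square's short side, on its underside, at (-53.3, -61.6, 0) mm from its origin; axes as for the set square.
- square60_apex (a point): The far tip of the orange set square's long upright side, on its underside, at (+106.7, +30.8, 0) mm from its origin; axes as for the set square.
- square45: Bystander: loose blue 45-degree set square with a white grip, equal sides of 118 mm, 5 mm thick, grip up to 35 mm high. Origin under the middle of its grip.
- tape_roll: Bystander: roll of black tape lying flat, 100 mm across, 24 mm high. Origin: centre of its underside.
- eraser: Bystander: white eraser 55 x 22 x 13 mm. Origin: centre of its underside.
- apple: Bystander: red apple, 72 mm across, 64 mm high. Origin: centre of its underside.
- tape_measure: Bystander: yellow tape measure 74 x 44 x 66 mm. Origin: centre of its underside.
- brush_pot: Bystander: white pot of brushes, 80 mm across; the pot is 95 mm high and the brushes reach about 260 mm. Origin: centre of its underside.
- medium_jar: Bystander: amber jar with a steel cap, 64 mm across, 85 mm high. Origin: centre of its underside.
Not all that is in view belongs to the job. Several things look just like the square60: the one meant starts farthest from the robot's base.

How it is judged (in metres and radians):
On the way:
1. the rule's upper edge is set to the red cross, within 4 mm, while the orange set square is still off the board (x of rule_edge in the frame of mark between -0.004 and 0.004 m and distance between square60_corner and mark above 0.1 m), for 0.3 s.
At the end, for the whole second after the job is handed in: Rule's upper edge within 4 mm of the cross; orange set square flat on the sheet (corners within 3 mm of the face), long side up the board, both ends of its short side within 2 mm of the rule's edge, square corner within 5 mm of the cross sideways; released and at rest (x of rule_edge in the frame of mark between -0.004 and 0.004 m and x of square60_corner in the frame of rule_edge between -0.002 and 0.002 m and x of square60_heel in the frame of rule_edge between -0.002 and 0.002 m and y of square60_corner in the frame of mark between -0.005 and 0.005 m and z of square60_corner in the frame of mark between -0.003 and 0.003 m and z of square60_heel in the frame of mark between -0.003 and 0.003 m and z of square60_apex in the frame of mark between -0.003 and 0.003 m and x of square60_apex in the frame of mark above 0.1 m and linear speed of square60 below 0.01 m/s and contact force between the fingers and square60 below 0.05 N); the robot touches nothing.
It fails at once if a bystander is pushed more than 30 mm from its place (distance of any of square45, tape_roll, eraser, apple, tape_measure, brush_pot, medium_jar from where it was at the start of the episode above 0.03 m).
It also fails if it takes over 51 s, if anything falls off the work surface, if the arm or the gripper's body presses on something with over 40 N, if the wrist force passes 120 N, or if a joint passes its speed limit or range.

## Working session

There is one attempt and no reset: what is moved stays moved. The work goes in short steps, each a Python script; the robot and the scene stay as the last script left them, time stands still between calls to the robot, and variables do not carry over. Pictures are saved under pics/ and viewed, about 8 in all and at most 12, crops included, and the job is handed in when it is done.

```bash
mkdir -p pics; ls
cat > look.py <<'E'
from workcell import env
import cv2,numpy as np,pickle
s=env.read_state(); print(s['clock'],s['position'],s['tool_rot'])
fr={}
for n in("top","side"):
    f=env.grab_frame(n); fr[n]=f; cv2.imwrite(f'pics/{n}0.png',f['image'])
    print(n,{k:v for k,v in f.items() if k!='image'})
    for t in("square60","mark","rule_grip","rule_edge","board","square45"):
        print(t,[(round(d['score'],2),np.round(d['xyz'],4).tolist()) for d in env.search_frame(f,t)])
pickle.dump(fr,open('f0.pkl','wb'))
E
python3 look.py
```

```text
pics
0.0 [ 0.21041631 -0.58776375  0.18277281] [-8.98746325e+01  5.78049972e-03  1.96857391e+01]
top {'fx': 464.2064685457651, 'fy': 464.2064685457651, 'cx': 312.6610519074934, 'cy': 196.04184861349466, 'D': array([-0.0820614,  0.       ,  0.       ,  0.       ,  0.       ]), 'position': array([ 0.37617137, -0.09548728,  1.17061581]), 'orientation': array([  9.37583655,   0.40719534, -88.49975157]), 'shot': 1}
square60 [(0.93, [0.4397, -0.1818, 0.0065]), (0.66, [0.4549, -0.3374, 0.0043]), (0.6, [0.3023, 0.2128, 0.0074])]
mark []
rule_grip [(0.75, [0.5126, 0.1627, 0.0744])]
rule_edge [(0.7, [0.5101, 0.1635, 0.0724]), (0.52, [0.3316, -0.2564, 0.0575])]
board [(0.71, [0.626, 0.1626, 0.1227]), (0.29, [0.7844, -0.0449, 0.0822])]
square45 [(0.93, [0.4397, -0.1818, 0.0065]), (0.66, [0.4549, -0.3374, 0.0043]), (0.6, [0.3023, 0.2128, 0.0074])]
side {'fx': 492.6063400303709, 'fy': 492.6063400303709, 'cx': 318.05021409256244, 'cy': 196.53446035813474, 'D': array([-0.14816737,  0.        ,  0.        ,  0.        ,  0.        ]), 'position': array([0.43016674, 0.99566891, 1.04142299]), 'orientation': array([ 4.86064384e+01, -9.80656515e-02, -1.72794864e+02]), 'shot': 2}
square60 [(0.81, [0.4525, -0.1734, 0.0066]), (0.7, [0.4596, -0.3322, 0.005]), (0.46, [0.6886, -0.3924, 0.0467])]
mark []
rule_grip [(0.71, [0.5046, 0.1963, 0.0714]), (0.47, [0.4559, -0.1759, 0.004])]
rule_edge [(0.85, [0.5075, 0.1994, 0.0692])]
board [(0.81, [0.6234, 0.1994, 0.1168]), (0.72, [0.5063, 0.1981, 0.0721]), (0.5, [0.4497, -0.1756, 0.0053])]
square45 [(0.81, [0.4525, -0.1734, 0.0066]), (0.7, [0.4596, -0.3322, 0.005]), (0.46, [0.6886, -0.3924, 0.0467])]
```

View pics/top0.png

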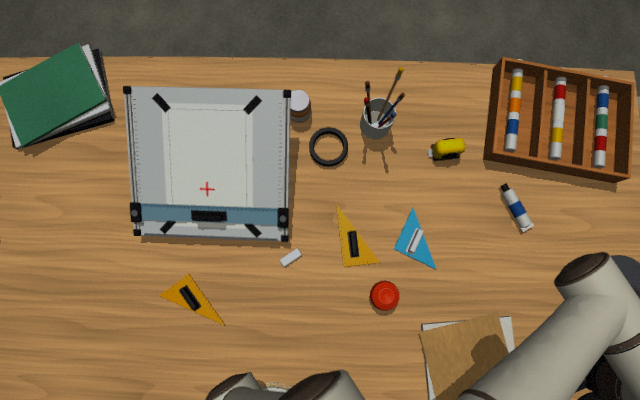

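View pics/side0.png

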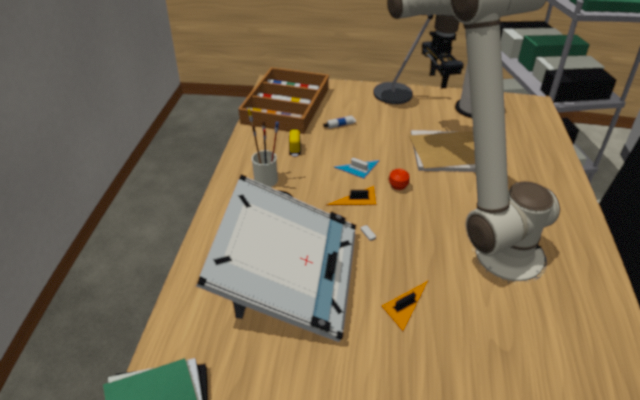

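Candidates for square60: orange at top (355,243), at (0.44,-0.18), 0.475 m from base; orange at top (192,298), at (0.30,0.21), 0.37 m from base; blue (415,240) is square45. Farther orange = (355,243). The cross is at top (207,189), side (307,260); the rule is just below it.

```bash
cat > geo.py <<'E'
import cv2,numpy as np
from scipy.spatial.transform import Rotation as R
from scipy.optimize import least_squares
F=np.diag([1,-1,-1.])
def cam(f):
    Rc=R.from_euler('xyz',f['orientation'],degrees=True).as_matrix()
    K=np.array([[f['fx'],0,f['cx']],[0,f['fy'],f['cy']],[0,0,1]])
    return Rc,K
def proj(f,P):
    Rc,K=cam(f); M=F@Rc.T
    return cv2.projectPoints(np.asarray(P,float).reshape(-1,3),cv2.Rodrigues(M)[0],-M@f['position'],K,f['D'])[0][:,0]
def rays(f,uv):
    Rc,K=cam(f); n=cv2.undistortPoints(np.asarray(uv,float).reshape(-1,1,2),K,f['D'])[:,0]
    return np.c_[n,np.ones(len(n))]@(Rc@F).T
def onplane(f,uv,p0,n):
    d=rays(f,uv); t=((p0-f['position'])@n)/(d@n); return f['position']+t[:,None]*d
TRI=np.array([[-.0533,.0308],[-.0533,-.0616],[.1067,.0308]])
def fit_square(f,near,z=.005):
    hsv=cv2.cvtColor(f['image'],cv2.COLOR_BGR2HSV)
    m=cv2.inRange(hsv,(10,150,90),(25,255,255))
    cs=cv2.findContours(m,cv2.RETR_EXTERNAL,cv2.CHAIN_APPROX_NONE)[0]
    c0=proj(f,[[*near,z]])[0]
    c=min((c for c in cs if cv2.contourArea(c)>200),key=lambda c:np.linalg.norm(c[:,0].mean(0)-c0))
    # grow by half a pixel: contour passes through pixel centres inside
    pts=onplane(f,c[:,0],np.array([0,0,z]),np.array([0,0,1.]))[:,:2]
    cen=pts.mean(0); best=None
    def res(v):
        a=v[2]; T=(TRI@np.array([[np.cos(a),np.sin(a)],[-np.sin(a),np.cos(a)]])+v[:2])*1e4
        T=T.astype(np.float32)
        return [cv2.pointPolygonTest(T,tuple(map(float,p*1e4)),True)/10-1.0 for p in pts]
    for a in np.arange(0,2*np.pi,np.pi/4):
        r=least_squares(res,[*cen,a],loss='soft_l1',diff_step=1e-4,x_scale=[.01,.01,.1])
        if best is None or r.cost<best.cost: best=r
    return best.x,np.sqrt(np.mean(np.square(best.fun)))
E
cat > m1.py <<'E'
import pickle; from geo import *
fr=pickle.load(open('f0.pkl','rb'))
for n in fr:
    for p in((.44,-.18),(.30,.21)):
        v,e=fit_square(fr[n],p); print(n,np.round(v[:2],4),round(np.degrees(v[2])%360,2),'rms mm',round(e,2))
# cross
P=[]
for n,(u,v) in(("top",(207,189)),("side",(307,260))):
    f=fr[n]; I=f['image'].astype(float); w=I[...,2]-I[...,:2].max(2); w=np.clip(w-25,0,None)
    k=np.zeros_like(w); k[v-14:v+15,u-14:u+15]=1; w*=k
    yy,xx=np.mgrid[:400,:640]; c=[(w*xx).sum()/w.sum(),(w*yy).sum()/w.sum()]
    P.append(c); print(n,'cross px',np.round(c,2),int((w>0).sum()))
d=[rays(fr[n],[c])[0] for n,c in zip(fr,P)]; o=[fr[n]['position'] for n in fr]
t=np.linalg.lstsq(np.c_[d[0],-d[1]],o[1]-o[0],rcond=None)[0]
A,B=o[0]+t[0]*d[0],o[1]+t[1]*d[1]; print('cross xyz',(A+B)/2,'gap',np.linalg.norm(A-B))
s=cv2.resize(fr['top']['image'][75:255,105:315],None,fx=3.8,fy=3.2,interpolation=2) if 0 else None
a=cv2.resize(fr['top']['image'][80:250,110:310],None,fx=4,fy=3.5,interpolation=cv2.INTER_CUBIC)
cv2.imwrite('pics/boardtop.png',a)
b=cv2.resize(fr['top']['image'][195:275,325:445],None,fx=4,fy=4,interpolation=cv2.INTER_CUBIC)
c=cv2.resize(fr['top']['image'][265:335,140:260],None,fx=4,fy=4,interpolation=cv2.INTER_CUBIC)
cv2.imwrite('pics/squares.png',np.vstack([b[:300],c]))
E
python3 m1.py
```

```text
top [ 0.4499 -0.1861] 7.85 rms mm 1.4
top [0.3048 0.2151] 218.58 rms mm 1.62
side [ 0.4469 -0.178 ] 7.21 rms mm 10.68
side [0.3036 0.2179] 218.55 rms mm 2.34
top cross px [206.72 188.71] 71
side cross px [306.15 260.05] 52
cross xyz [0.56482323 0.16985477 0.08798103] gap 0.0024568508093526335
```

View pics/boardtop.png

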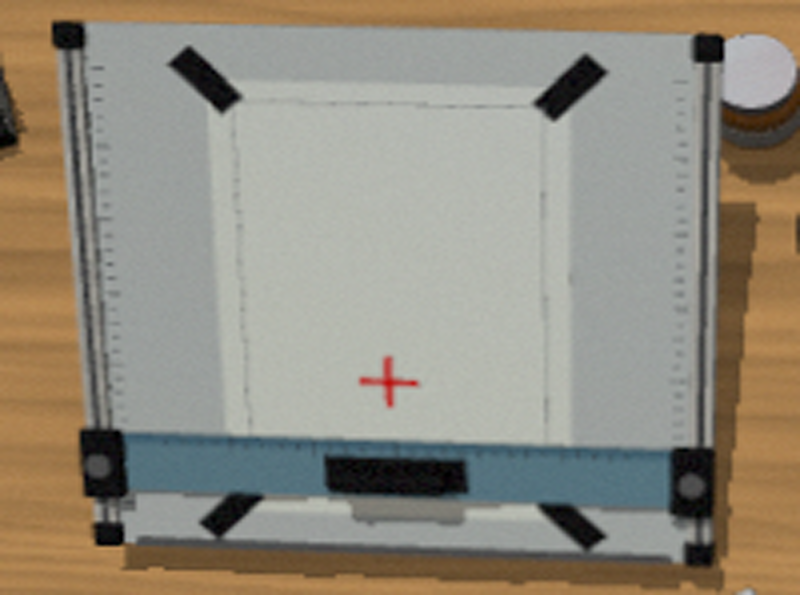

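View pics/squares.png

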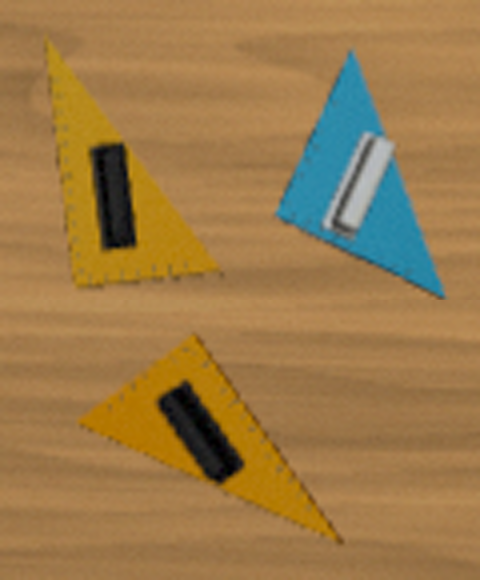

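Crop shows the far orange square (crop (110,195)), square corner at lower-left (80,288), apex (48,42), heel (220,270), which matches the handedness; the near one is the look-alike. The board crop shows the cross at (390,381), ~60 crop px above the rule's upper edge (435–448). Now fitting the board pose.

```bash
cat > m2.py <<'E'
import pickle; from geo import *
def rule_edges(f,q0,show=None):
    """subpixel-ish points on upper/lower edge of blue rule, from mask contour"""
    hsv=cv2.cvtColor(f['image'],cv2.COLOR_BGR2HSV)
    m=cv2.inRange(hsv,(95,70,50),(112,200,220))
    n,l,st,c=cv2.connectedComponentsWithStats(m)
    return m,l,st,c
def Bmat(yaw): return R.from_euler('zyx',[yaw,-np.radians(25),0]).as_matrix()  # cols: up slope, left, normal
if __name__=='__main__':
    fr=pickle.load(open('f0.pkl','rb'))
    for n,f in fr.items():
        m,l,st,c=rule_edges(f,0)
        i=[i for i in range(1,len(st)) if st[i,4]>150]; print(n,[(st[j].tolist(),np.round(c[j],1).tolist()) for j in i])
    print(Bmat(0))
E
python3 m2.py
python3 - <<'E'
import pickle; import sys; sys.path.insert(0,'.')
from geo import *
fr=pickle.load(open('f0.pkl','rb'))
for n,uvs in (('top',[(190,205),(190,210),(207,200),(250,216),(180,180)]),('side',[(337,240),(330,275)])):
    h=cv2.cvtColor(fr[n]['image'],cv2.COLOR_BGR2HSV)
    print(n,[h[v,u].tolist() for u,v in uvs])
E
```

```text
top [([141, 204, 137, 21, 1747], [209.4, 213.3]), ([394, 208, 42, 61, 851], [413.7, 241.4])]
side [([314, 219, 27, 102, 1061], [327.0, 272.4])]
[[ 0.90630779 -0.         -0.42261826]
 [ 0.          1.         -0.        ]
 [ 0.42261826  0.          0.90630779]]
top [[94, 30, 136], [99, 84, 119], [40, 12, 184], [97, 84, 127], [39, 10, 182]]
side [[98, 77, 140], [156, 98, 13]]
```

```bash
cat > m3.py <<'E'
import pickle; from geo import *
from m2 import Bmat
CP={'top':(206.72,188.71),'side':(306.15,260.05)}
def edges(f,n):
    hsv=cv2.cvtColor(f['image'],cv2.COLOR_BGR2HSV); m=cv2.inRange(hsv,(90,55,50),(112,200,220))>0
    u=[];l=[]
    if n=='top':
        for c in range(146,272):
            r=np.flatnonzero(m[195:235,c])+195
            if len(r)>8: u.append((c,r[0]-.5)); l.append((c,r[-1]+.5))
    else:
        for v in range(228,312):
            r=np.flatnonzero(m[v,300:350])+300
            if len(r)>6: u.append((r[0]-.5,v)); l.append((r[-1]+.5,v))
    return np.array(u),np.array(l)
def linefit(p,ax):
    x=p[:,ax];y=p[:,1-ax]; k=np.polyfit(x,y,1)
    for _ in range(3):
        e=np.abs(np.polyval(k,x)-y); ok=e<1.0; k=np.polyfit(x[ok],y[ok],1)
    return k,ok.sum(),e[ok].std()
if __name__=='__main__':
    fr=pickle.load(open('f0.pkl','rb')); L={}
    for n,f in fr.items():
        u,l=edges(f,n); ax=0 if n=='top' else 1
        L[n]=(linefit(u,ax),linefit(l,ax)); print(n,L[n])
    def model(v):
        x0,y0,yaw,q,mx,my=v; B=Bmat(yaw); o=np.array([x0,y0,.036]); return lambda p:o+np.asarray(p)@B.T,q,mx,my
    def res(v,use=('top','side')):
        T,q,mx,my=model(v); r=[]; e=.06+q
        for n in use:
            ax=0 if n=='top' else 1; f=fr[n]
            r+=list(proj(f,T([[mx,my,0]]))[0]-CP[n])
            for k,pts in((L[n][0][0],[[e,-.12,0],[e,.12,0]]),(L[n][1][0],[[e-.04,-.12,.0065],[e-.04,.12,.0065]])):
                p=proj(f,T(pts)); r+=list(np.polyval(k,p[:,ax])-p[:,1-ax])
        return np.array(r+[ (v[1]-.163)*10 ])
    for use in(('top','side'),('top',),('side',)):
        s=least_squares(lambda v:res(v,use),[.453,.163,0,.03,.12,0],x_scale=[.01,.01,.05,.01,.01,.01])
        T,q,mx,my=model(s.x); print(use,'x0 y0',s.x[:2].round(4),'yaw',np.degrees(s.x[2]).round(2),'q',q.round(4),'mark x',mx.round(4),'mark-edge',(mx-.06-q).round(4),'mark world',T([mx,my,0]).round(4)); print(np.round(s.fun,1))
    pickle.dump(s.x,open('b.pkl','wb'))
E
python3 m3.py
```

```text
top ((array([3.64501423e-02, 1.98258841e+02]), np.int64(92), np.float64(0.16645163964179496)), (array([3.87775393e-02, 2.13540795e+02]), np.int64(86), np.float64(0.15490959597563583)))
side ((array([-1.78555727e-01,  3.69132267e+02]), np.int64(62), np.float64(0.18315401790157862)), (array([-1.48006348e-01,  3.74682312e+02]), np.int64(47), np.float64(0.251747291819095)))
('top', 'side') x0 y0 [0.4541 0.1782] yaw -0.67 q 0.0208 mark x 0.1224 mark-edge 0.0416 mark world [0.565  0.1698 0.0877]
[ 0.   0.5 -0.1 -0.  -0.9 -0.9 -0.5 -0.   1.5  1.4 -0.4 -0.5  0.2]
('top',) x0 y0 [0.5844 0.1631] yaw -0.65 q -0.1145 mark x -0.0096 mark-edge 0.0448 mark world [0.5759 0.1836 0.032 ]
[-0.  0. -0.  0.  0. -0.  0.]
('side',) x0 y0 [0.7275 0.1627] yaw -0.76 q -0.2704 mark x -0.161 mark-edge 0.0494 mark world [ 0.5805  0.0657 -0.0326]
[ 0.   0.   0.1 -0.1 -0.1  0.1 -0. ]
```

```bash
cat > rob.py <<'E'
from workcell import env
from geo import *
from m2 import Bmat
YAW=np.radians(-.67); O=np.array([.4541,.1782,.036]); B=Bmat(YAW)
Tb=lambda p:O+B@np.asarray(p,float)
def eul(y,z):
    y=np.array(y)/np.linalg.norm(y); z=np.array(z)/np.linalg.norm(z)
    return R.from_matrix(np.c_[np.cross(y,z),y,z]).as_euler('xyz',degrees=True)
MARK=B.T@(np.array([.565,.1698,.0877])-O)
def inB(p): return B.T@(np.asarray(p)-O)
def st(tag=''):
    s=env.read_state(); print(tag,round(s['clock'],2),'pos',np.round(s['position'],4),'B',np.round(inB(s['position'])*1e3,1),'F_B',np.round(B.T@s['force'],1),'open',round(s['opening'],3)); return s
E
python3 - <<'E'
from rob import *; import pickle
fr=pickle.load(open('f0.pkl','rb'))
print('mark',MARK)
g=onplane(fr['top'],[(208.7,215.4)],Tb([0,0,.0345]),B[:,2])[0]; print('grip B',inB(g))
for sg in(1,-1):
    for nm,p,o in(('rule',Tb([.0588,-.01,.06]),eul(-B[:,2],sg*B[:,0])),('rule2',Tb([.1008,-.01,.012]),eul(-B[:,2],sg*B[:,0])),
      ('pick',[.45,-.186,.011],eul([0,0,-1],sg*np.array([-np.sin(np.radians(7.85)),np.cos(np.radians(7.85)),0]))),
      ('place',Tb(MARK+[.0533,-.0308,.011]),eul(-B[:,2],sg*B[:,1])),('placeup',Tb(MARK+[.0533,-.0308,.08]),eul(-B[:,2],sg*B[:,1]))):
        print(sg,nm,o.round(1),np.round(p,3),np.round(env.inverse_kinematics(p,o),0))
E
```

```text
mark [ 1.22448757e-01 -6.96862932e-03 -1.22526372e-05]
grip B [ 0.06835558 -0.01820655  0.0345    ]
1 rule [-65.    0.3 -90.6] [0.482 0.168 0.115] [ 40.   4. -56.  57. -19.  87.]
1 rule2 [-65.    0.3 -90.6] [0.54  0.167 0.089] [ 29.  11. -54.  74. -12.  79.]
1 pick [-90.    0.    7.8] [ 0.45  -0.186  0.011] [ -3.  21. -31.  -0. -38. -79.]
1 place [-89.7 -25.   -0.7] [0.608 0.138 0.12 ] [  31.   14.  -40.   42.  -19. -159.]
1 placeup [-89.7 -25.   -0.7] [0.579 0.138 0.183] [  36.    7.  -35.   29.  -30. -149.]
-1 rule [-115.    -0.3   89.4] [0.482 0.168 0.115] [ 40.   4. -56.  57. -19. -93.]
-1 rule2 [-115.    -0.3   89.4] [0.54  0.167 0.089] [  29.   11.  -54.   74.  -12. -101.]
-1 pick [ -90.     0.  -172.2] [ 0.45  -0.186  0.011] [ -3.  21. -31.   0. -38. 101.]
-1 place [-90.3  25.  179.3] [0.608 0.138 0.12 ] [ 31.  14. -40.  42. -19.  21.]
-1 placeup [-90.3  25.  179.3] [0.579 0.138 0.183] [ 36.   7. -35.  29. -30.  31.]
```

Run:
```python
from rob import *; import pickle
fr=pickle.load(open('f0.pkl','rb'))
for n in fr:
  print(n,proj(fr[n],[Tb([x,-.018+y,z]) for x,z in((.0518,.0345),(.0658,.0345),(.0658,.0065),(.0808,0)) for y in(-.035,.035)]).round(1).tolist())
for lean in(-20,-12,0,12,20):
    a=np.radians(lean); y=-np.cos(a)*B[:,2]+np.sin(a)*B[:,1]
    o=eul(y,B[:,0])
    print(lean,o.round(1),[np.round(q,0) if (q:=env.inverse_kinematics(Tb(p),o)) is not None else None for p in([.06,-.018,.08],[.06,-.018,.014],[.1004,-.018,.014])])
```

```text
top [[223.6, 222.7], [194.1, 221.5], [223.4, 217.0], [193.9, 215.9], [225.8, 213.4], [197.0, 212.3], [226.2, 206.6], [197.4, 205.5]]
side [[338.1, 249.6], [335.1, 270.0], [333.3, 247.6], [330.1, 267.9], [328.6, 253.7], [325.3, 273.9], [322.5, 253.0], [318.9, 273.1]]
-20 [-63.7 -17.8 -99.3] [array([ 54.,  10., -47.,  46., -47.,  85.]), array([ 48.,  17., -50.,  58., -38.,  76.]), array([ 45.,  17., -45.,  55., -39.,  82.])]
-12 [-64.5 -10.6 -95.7] [array([ 50.,   6., -50.,  47., -38.,  87.]), array([ 41.,  13., -54.,  66., -28.,  74.]), array([ 40.,  14., -49.,  60., -29.,  83.])]
0 [-65.    0.3 -90.6] [array([ 43.,   1., -54.,  47., -23.,  94.]), None, array([ 28.,  10., -54.,  73., -12.,  81.])]
12 [-64.5  11.1 -85.5] [array([ 39.,  -1., -53.,  28., -12., 116.]), None, None]
20 [-63.6  18.3 -81.8] [array([ 35.,   0., -41., -10., -18., 158.]), array([ 30.,   9., -37., -24., -14., 176.]), array([ 27.,  11., -32., -23., -18., 177.])]
```

```bash
cat > s1.py <<'E'
from rob import *
a=np.radians(-15); o=eul(-np.cos(a)*B[:,2]+np.sin(a)*B[:,1],B[:,0])
up=np.cos(a)*B[:,2]-np.sin(a)*B[:,1]
G=np.array([.060,-.018,.015]); 
env.gripper_to(.6,20)
q=env.inverse_kinematics(Tb(G)+.10*up,o); print(np.round(q,0))
env.set_joints([-25,0,-20,0,-70,30]); st('way')
env.goto(Tb(G)+.10*up,o); st('above')
print('hit',env.move_straight(Tb(G),None,.10,force_limit=8)); st('down')
env.gripper_to(0,15); st('grip')
E
python3 s1.py
```

```text
[ 57.   6. -45.  41. -47.  89.]
way 2.7 pos [ 0.2919 -0.3128  0.2361] B [ -56.7 -491.7  249.9] F_B [ 0.4 -0.4  0.3] open 0.6
above 4.65 pos [0.4617 0.1847 0.1626] B [ 60.3   7.2 111.6] F_B [-0.7 -0.1  0.8] open 0.602
hit False
down 5.8 pos [0.5021 0.1596 0.0751] B [ 60.2 -17.9  15.1] F_B [ 0.3 -0.1  1. ] open 0.599
grip 6.88 pos [0.5019 0.1595 0.0748] B [ 60. -18.  15.] F_B [-0.6 -0.5  0.3] open 0.001
```

Shut on nothing; look.

Run:
```python
from rob import *
t=env.grab_frame('top'); s=env.grab_frame('side')
for n,f in(('t',t),('s',s)): print(n,proj(f,[env.read_state()['position']]).round(1), [(round(d['score'],2),inB(d['xyz']).round(4)) for d in env.search_frame(f,'rule_grip')])
a=cv2.resize(t['image'][120:260,110:310],None,fx=4,fy=4,interpolation=cv2.INTER_CUBIC)[:300]
a=cv2.resize(t['image'][175:250,140:280],(784,300),interpolation=cv2.INTER_CUBIC)
b=cv2.resize(s['image'][190:345,190:390],(387,300),interpolation=cv2.INTER_CUBIC)
b=np.hstack([b,np.zeros((300,784-387,3),np.uint8)])
cv2.imwrite('pics/c1.png',np.vstack([a,b]))
```

```text
t [[210.6 216.2]] [(0.79, array([ 0.071 , -0.0498,  0.0149])), (0.25, array([-0.0977, -0.4376,  0.0725]))]
s [[330.5 262.6]] [(0.59, array([0.0604, 0.0503, 0.011 ])), (0.52, array([ 0.2249, -0.5659, -0.0916]))]
```

View pics/c1.png

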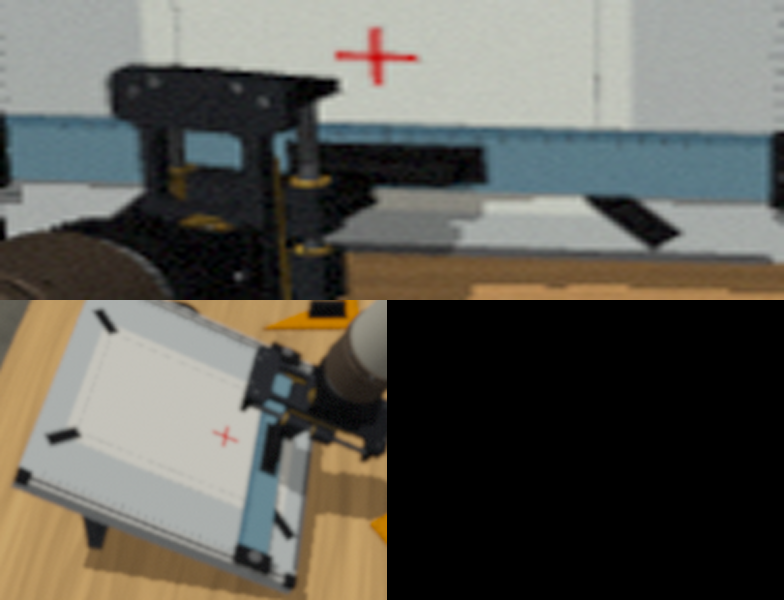

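Run:
```python
from rob import *
s=st(); M=R.from_euler('xyz',s['tool_rot'],degrees=True).as_matrix(); print('axes in B (cols x,y,z)',(B.T@M).round(2).tolist(), s['tool_rot'],s['joint_positions'].round(1) if hasattr(s['joint_positions'],'round') else s['joint_positions'])
t=env.grab_frame('top')
p=np.array(s['position'])
pts=[p-M[:,1]*d for d in(0,.019,.07,.12)]+[p-M[:,1]*.07+M[:,2]*.05,p-M[:,1]*.07-M[:,2]*.05]
uv=proj(t,pts); print(uv.round(1).tolist())
im=t['image'][170:260,140:280].copy(); im=np.clip(im.astype(float)*1.0,0,255); im=(255*(im/255)**.45).astype(np.uint8)
im=cv2.resize(im,None,fx=5.6,fy=5.6,interpolation=cv2.INTER_CUBIC)
for i,q in enumerate(uv): cv2.circle(im,tuple(int(v) for v in (q-[140,170]+.5)*5.6),4,[(0,0,255),(0,255,0),(255,0,0),(255,255,0),(255,0,255),(0,255,255)][i],1)
cv2.imwrite('pics/c2.png',im)
```

```text
7.08 pos [0.5019 0.1595 0.0748] B [ 60. -18.  15.] F_B [-0.1 -0.2  0.2] open 0.004
axes in B (cols x,y,z) [[0.0, -0.0, 1.0], [-0.97, -0.26, 0.0], [0.26, -0.97, -0.0]] [-64.26604489 -13.28633459 -97.06000009] [ 44.2  13.9 -52.7  62.3 -31.9  75.3]
[[210.6, 216.2], [206.8, 218.5], [195.8, 225.2], [184.1, 232.4], [195.0, 204.0], [196.7, 245.9]]
```

View pics/c2.png

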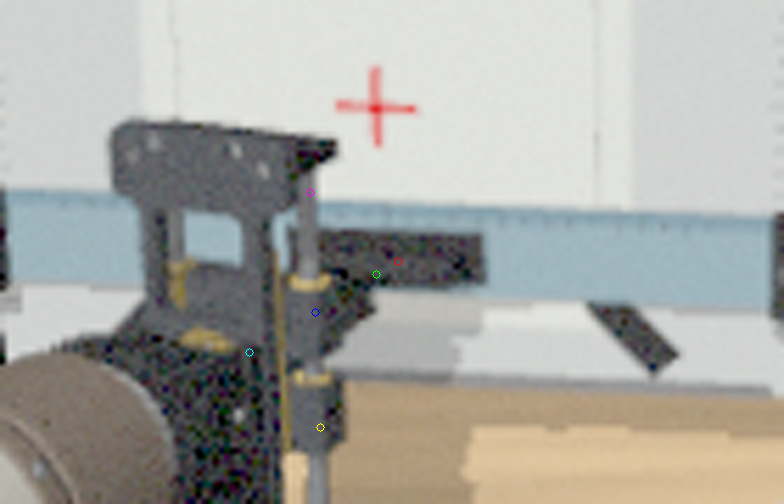

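Run:
```python
from rob import *
p=np.array(st()['position'])
print(env.move_straight(p+.015*B[:,0],None,.03,force_limit=2.5)); st('x+')
import m3
t=env.grab_frame('top'); s=env.grab_frame('side')
for n,f in(('top',t),('side',s)):
    u,l=m3.edges(f,n); print(n,m3.linefit(u,0 if n=='top' else 1))
im=(255*(t['image'][190:240,170:250]/255)**.45).astype(np.uint8); i2=(255*(s['image'][225:295,290:390]/255)**.45).astype(np.uint8)
cv2.imwrite('pics/c3.png',np.vstack([cv2.resize(im,(480,300),interpolation=2),cv2.resize(i2,(480,300),interpolation=2)]))
```

```text
7.13 pos [0.5019 0.1595 0.0749] B [ 60. -18.  15.] F_B [-0.2  0.1 -0.5] open 0.01
False
x+ 7.78 pos [0.5155 0.1593 0.0812] B [ 75.  -18.1  15. ] F_B [-0.9 -0.4  0.1] open 0.004
top (array([3.77840240e-02, 1.97927952e+02]), np.int64(65), np.float64(0.17103898101381285))
side (array([-1.75419549e-01,  3.68206525e+02]), np.int64(45), np.float64(0.21375011310597583))
```

View pics/c3.png

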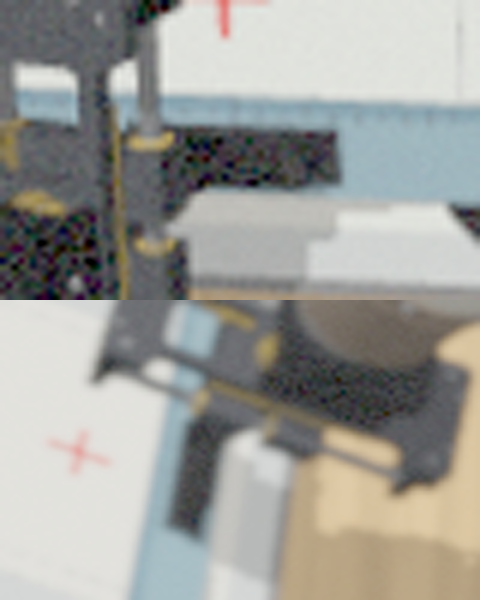

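Run:
```python
from rob import *
s=st(); M=R.from_euler('xyz',s['tool_rot'],degrees=True).as_matrix(); p=np.array(s['position'])
t=env.grab_frame('top'); sd=env.grab_frame('side')
for d in(0,.05,.07,.09,.11):
    print(d,[proj(f,[p-M[:,1]*d,p-M[:,1]*d+M[:,2]*.095,p-M[:,1]*d-M[:,2]*.095]).round(1).tolist() for f in(t,sd)])
print(env.move_straight(p-.012*B[:,2],None,.03,force_limit=3)); st('down')
```

```text
7.88 pos [0.5154 0.1592 0.0811] B [ 74.8 -18.1  14.9] F_B [-1.1  0.1 -0.5] open 0.006
0 [[[210.5, 210.3], [209.4, 171.3], [211.6, 247.5]], [[325.3, 260.5], [291.9, 246.4], [357.8, 274.0]]]
0.05 [[[200.1, 216.4], [198.6, 175.8], [201.5, 255.0]], [[333.0, 253.5], [298.5, 238.9], [366.4, 267.6]]]
0.07 [[[195.6, 219.0], [194.1, 177.8], [197.2, 258.1]], [[336.2, 250.6], [301.3, 235.7], [370.0, 264.9]]]
0.09 [[[191.0, 221.7], [189.3, 179.8], [192.8, 261.4]], [[339.5, 247.6], [304.2, 232.5], [373.7, 262.1]]]
0.11 [[[186.3, 224.4], [184.4, 181.8], [188.2, 264.8]], [[342.9, 244.5], [307.1, 229.1], [377.5, 259.3]]]
False
down 8.53 pos [0.5205 0.1589 0.07  ] B [ 74.7 -18.4   2.7] F_B [-0.1  0.1  0. ] open 0.0
```

Run:
```python
from rob import *
up=-R.from_euler('xyz',st()['tool_rot'],degrees=True).as_matrix()[:,1]
p=np.array(env.read_state()['position'])
env.move_straight(p+.05*up,None,.2); env.move_straight(Tb([.14,-.03,.05]),None,.2); s=st()
M=R.from_euler('xyz',s['tool_rot'],degrees=True).as_matrix(); p=np.array(s['position'])
out=[]
for n,(u0,v0) in(('top',(150,150)),('side',(250,180))):
    f=env.grab_frame(n); im=(255*(f['image'][v0:v0+100,u0:u0+133]/255)**.6).astype(np.uint8)
    im=cv2.resize(im,(532,400)[:2] if 0 else (399,300),interpolation=2)
    for d,c in((0,(0,0,255)),(.07,(255,0,0))):
        q=proj(f,[p-M[:,1]*d])[0]; print(n,d,q.round(1)); cv2.circle(im,tuple(int(v) for v in (q-[u0,v0]+.5)*3),3,c,1)
    out.append(im)
cv2.imwrite('pics/c4.png',np.hstack(out))
```

```text
8.53 pos [0.5205 0.1589 0.07  ] B [ 74.7 -18.4   2.7] F_B [-0.1  0.1  0. ] open 0.0
 9.43 pos [0.5591 0.1451 0.139 ] B [139.  -31.4  49. ] F_B [-0.   0.6 -0.4] open 0.004
top 0 [212.1 188. ]
top 0.07 [196.5 195.6]
side 0 [309.  239.4]
side 0.07 [319.3 228.4]
```

View pics/c4.png

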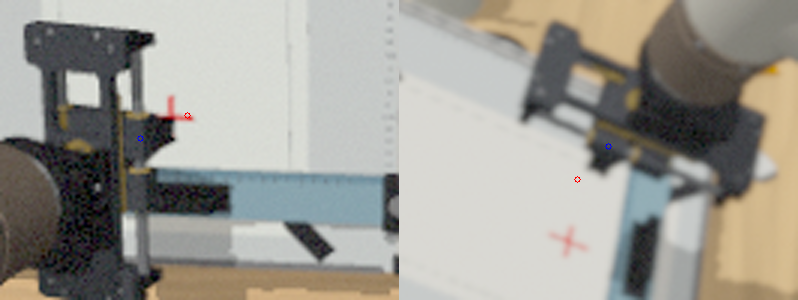

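Fingertips appear ~25 mm short of the claimed TCP along the tool axis. Test by touching the sheet here.

Run:
```python
from rob import *
s=st(); p=np.array(s['position'])
for k in range(2):
    try: print(env.move_straight(p-(.045,.075)[k]*B[:,2],None,.05,force_limit=4)); st('down')
    except env.Unreachable as e: print('unreach',e)
    if inB(env.read_state()['position'])[2]>.008: break
print(np.round(env.read_state()['joint_positions'],1))
```

```text
9.53 pos [0.5585 0.1457 0.1391] B [138.6 -30.9  49.3] F_B [0.3 0.1 0.3] open 0.006
False
down 10.6 pos [0.5777 0.1458 0.0986] B [138.8 -30.7   4.5] F_B [ 0.1  0.2 -0.9] open 0.005
False
down 11.35 pos [0.5903 0.1457 0.0712] B [138.7 -30.9 -25.6] F_B [-0.9 -0.6 -0.2] open 0.003
[ 35.4  19.8 -44.6  64.2 -29.7  82.4]
```

Run:
```python
from rob import *
s=st(); p=np.array(s['position'])
try: print(env.move_straight(p-.025*B[:,2],None,.04,force_limit=4)); 
except env.Unreachable as e: print('unreach',e)
s=st('down'); print(np.round(s['joint_positions'],1),np.round(s['joint_torque'],1))
M=R.from_euler('xyz',s['tool_rot'],degrees=True).as_matrix(); p=np.array(s['position'])
out=[]
for n,(u0,v0) in(('top',(150,130)),('side',(250,180))):
    f=env.grab_frame(n); im=(255*(f['image'][v0:v0+100,u0:u0+133]/255)**.6).astype(np.uint8)
    im=cv2.resize(im,(399,300),interpolation=2)
    for d,c in((0,(0,0,255)),(.07,(255,0,0))):
        q=proj(f,[p-M[:,1]*d])[0]; print(n,d,q.round(1)); cv2.circle(im,tuple(int(v) for v in (q-[u0,v0]+.5)*3),3,c,1)
    out.append(im)
cv2.imwrite('pics/c5.png',np.hstack(out))
```

```text
11.35 pos [0.5903 0.1457 0.0712] B [138.7 -30.9 -25.6] F_B [-0.9 -0.6 -0.2] open 0.003
True
down 11.73 pos [0.5949 0.1463 0.0632] B [139.5 -30.3 -34.9] F_B [-2.   1.4  8.3] open 0.001
[ 34.4  20.7 -45.   67.2 -28.8  80.2] [ -1.6 -27.2  12.2   1.   -0.4  -0.1]
top 0 [219.4 179.1]
top 0.07 [205.4 185.8]
side 0 [295.8 258.4]
side 0.07 [305.2 248.7]
```

View pics/c5.png

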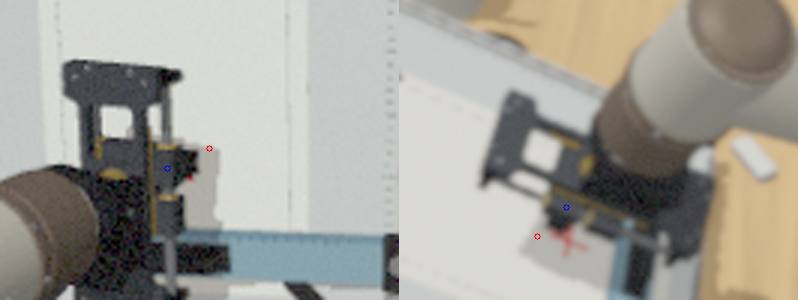

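Run:
```python
from rob import *
p=np.array(st()['position'])
t=env.grab_frame('top'); s=env.grab_frame('side')
for f,uv in((t,(214.5,187)),(s,(302.7,256))):
    for z in(0,.005): print(inB(onplane(f,[uv],Tb([0,0,z]),B[:,2])[0]).round(4))
a=rays(t,[(214.5,187)])[0];b=rays(s,[(302.7,256)])[0]
k=np.linalg.lstsq(np.c_[a,-b],s['position']-t['position'],rcond=None)[0]; A=t['position']+k[0]*a;C=s['position']+k[1]*b
print((A+C)/2,A-C,inB((A+C)/2))
# search the networks for sanity: lower-level check of FK with start joints given in the text
print(env.inverse_kinematics([.211,-.588,.184],[-90,0,19.7]))
```

```text
11.83 pos [0.5949 0.1463 0.0632] B [139.5 -30.2 -34.8] F_B [-1.5  1.4  7. ] open 0.008
[ 0.1285 -0.0258  0.    ]
[ 0.1298 -0.0269  0.005 ]
[ 0.1323 -0.0158 -0.    ]
[ 0.1337 -0.0112  0.005 ]
[0.57348504 0.15274641 0.08223029] [-3.47317018e-03  8.90009129e-05 -6.03640249e-04] [ 0.12802626 -0.02395816 -0.00855543]
[-55.43893402  22.00989752   0.42557858   0.         -68.41568107
 -14.86106598]
```

Contact is at claimed z = −35 mm: the tip really ends ~36 mm short of the reported TCP (along tool axis). Regrip with that correction, guarded by force.

Run:
```python
from rob import *
s=st(); M=R.from_euler('xyz',s['tool_rot'],degrees=True).as_matrix(); up=-M[:,1]; p=np.array(s['position'])
env.move_straight(p+.07*up,None,.2)
env.gripper_to(.8,20)
TIP=.036
g=Tb([.062,-.018,.013])-TIP*up
env.move_straight(g+.06*up,None,.2)
print('hit',env.move_straight(g,None,.08,force_limit=6)); st('down')
env.gripper_to(0,20); st('grip')
```

```text
11.93 pos [0.5949 0.1463 0.0632] B [139.5 -30.2 -34.8] F_B [-1.4  0.9  7.8] open 0.003
hit False
down 15.18 pos [0.5198 0.1503 0.0426] B [ 62.7 -27.2 -21.8] F_B [ 0.2 -0.4 -0.1] open 0.799
grip 16.12 pos [0.5188 0.1501 0.042 ] B [ 61.5 -27.3 -21.9] F_B [-1.7  0.5  1.6] open 0.159
```

Gripped (opening 0.159 = 14 mm bar). Slide up 42 mm, then check.

```bash
cat > chk.py <<'E'
from rob import *
import m3
def rulecheck():
    """rule edge vs cross (fixed cam; cross pixels from first pictures), in mm up the board at cross's y"""
    for n,CP in m3.CP.items():
        f=env.grab_frame(n); hsv=cv2.cvtColor(f['image'],cv2.COLOR_BGR2HSV); m=cv2.inRange(hsv,(90,55,50),(112,200,220))>0
        x0,y0,yw,pts=0,0,0,[]
        # walk down-slope in board coords from +20mm to -30mm around the cross, for many y
        for y in np.linspace(-.13,.12,120):
            xs=np.arange(.03,-.036,-.0005); uv=proj(f,[Tb([MARK[0]+x,y,0]) for x in xs])
            v=cv2.remap(m.astype(np.float32),uv[:,:1].astype(np.float32),uv[:,1:].astype(np.float32),cv2.INTER_LINEAR)[:,0]
            i=np.flatnonzero(v>.5)
            if len(i) and i[0]>0 and v[i[0]:i[0]+20].mean()>.6: pts.append((y,xs[i[0]]))
        pts=np.array(pts)
        if len(pts)<5: print(n,'few'); continue
        med=np.median(pts[:,1]); ok=np.abs(pts[:,1]-med)<.005; k=np.polyfit(*pts[ok].T,1)
        c=inB(onplane(f,[CP],O,B[:,2])[0])
        print(n,'pts',ok.sum(),'edge-cross mm',((np.polyval(k,c[1])-(c[0]-MARK[0]))*1e3).round(2),'slope deg',np.degrees(k[0]).round(2))
E
python3 - <<'E'
from rob import *; from chk import rulecheck
p=np.array(st()['position'])
env.move_straight(p+.042*B[:,0],None,.06); st('slid'); rulecheck()
E
```

```text
16.12 pos [0.5188 0.1501 0.042 ] B [ 61.5 -27.3 -21.9] F_B [-1.7  0.5  1.6] open 0.159
slid 16.97 pos [0.5567 0.1497 0.0597] B [103.4 -27.3 -21.9] F_B [-2.6  0.2  2.6] open 0.163
top pts 87 edge-cross mm -0.57 slope deg 0.05
side pts 90 edge-cross mm -2.21 slope deg 0.35
```

Run:
```python
from rob import *; from chk import rulecheck
s=st(); M=R.from_euler('xyz',s['tool_rot'],degrees=True).as_matrix(); up=-M[:,1]; p=np.array(s['position'])
env.move_straight(p+.001*B[:,0],None,.03); 
env.gripper_to(.45); p=np.array(st('rel')['position'])
env.move_straight(p+.09*up,None,.2)
a=np.radians(7.85); sq=np.array([.4499,-.1861]); ax=np.array([np.cos(a),np.sin(a),0])
o=eul([0,0,-1],[np.sin(a),-np.cos(a),0])
P=np.array([*sq,.011-.036])
env.goto(P+[0,0,.10],o); st('over'); rulecheck()
f=env.grab_frame('top'); cv2.imwrite('pics/d1.png',np.hstack([cv2.resize(f['image'][160:230,150:270],(480,280),interpolation=2),cv2.resize(f['image'][200:280,315:385],(245,280),interpolation=2)]))
```

```text
17.07 pos [0.5567 0.1497 0.0597] B [103.4 -27.3 -21.9] F_B [-2.   1.1  3.1] open 0.159
rel 18.07 pos [0.5576 0.1497 0.0602] B [104.4 -27.3 -21.9] F_B [0.2 1.1 0.1] open 0.448
over 20.09 pos [ 0.4498 -0.1859  0.0747] B [  16.8 -363.9   36.9] F_B [0.4 0.4 0.2] open 0.452
top pts 101 edge-cross mm 0.13 slope deg 0.11
side pts 120 edge-cross mm -1.41 slope deg 0.23
```

View pics/d1.png

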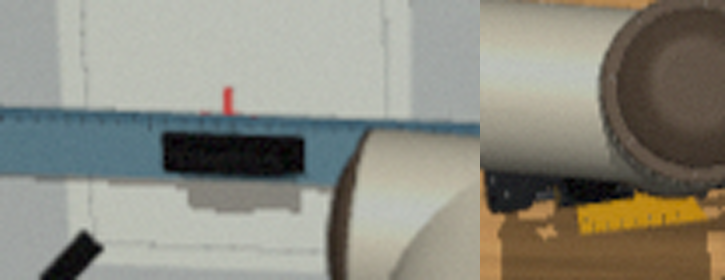

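The rule's edge now runs through the cross (crop (228,113): upper arm visible, only a sliver of the cross-arm). Now pick the square.

Run:
```python
from rob import *
p=np.array(st()['position'])
print('hit',env.move_straight([.4499,-.1861,-.025],None,.08,force_limit=5)); st('down')
env.gripper_to(0,25); s=st('grip')
if s['opening']>.1:
    p=np.array(s['position']); env.move_straight(p+[0,0,.02],None,.1); st('up')
    for n in('top','side'):
        f=env.grab_frame(n); 
        try:
            v,e=fit_square(f,(.45,-.186),.025); print(n,np.round(v[:2],4),np.degrees(v[2])%360,e)
        except Exception as x: print(n,x)
```

```text
20.24 pos [ 0.4502 -0.1853  0.075 ] B [  17.2 -363.3   37. ] F_B [-0.3 -0.2  1. ] open 0.452
hit False
down 21.64 pos [ 0.4503 -0.1862 -0.0246] B [ -24.7 -364.7  -53.3] F_B [ 0.4 -0.5  0. ] open 0.451
grip 22.21 pos [ 0.4499 -0.1861 -0.0249] B [ -25.3 -364.6  -53.4] F_B [0.2 0.9 1.8] open 0.163
up 22.56 pos [ 0.4501 -0.1861 -0.0047] B [ -16.6 -364.5  -35.2] F_B [ 0.1 -0.8 -0.9] open 0.157
top [ 0.4364 -0.2514] 98.86276365673285 7.206457132365063
side [ 0.4522 -0.1734] 4.280993479416934 10.529929324451098
```

```bash
cat > s3.py <<'E'
from rob import *
o=eul(-B[:,2],-B[:,1])
p=np.array(st()['position'])
env.move_straight(p+[0,0,.15],None,.25)
H=-.0249
env.goto(Tb([MARK[0]+.0533+.012,MARK[1]-.0308,H+.08]),o); st('above')
T=Tb([MARK[0]+.0533+.012,MARK[1]-.0308,H-.006])
print('hit',env.move_straight(T+.03*B[:,2],None,.15),env.move_straight(T,None,.03,force_limit=2.5)); st('touch')
E
python3 s3.py
```

```text
22.66 pos [ 0.4494 -0.186  -0.0054] B [ -17.5 -364.4  -35.5] F_B [-1.   0.1 -0.6] open 0.162
above 24.72 pos [0.6002 0.1374 0.164 ] B [187.  -38.6  54.3] F_B [-0.1 -0.1 -0.5] open 0.16
hit False True
touch 26.01 pos [0.6345 0.1384 0.0926] B [187.8 -37.6 -25. ] F_B [0.4 0.8 1.9] open 0.16
```

```bash
cat > sqchk.py <<'E'
from rob import *
import m3
def sq(view=None):
    ims=[]
    for n,CP in m3.CP.items():
        f=env.grab_frame(n); hsv=cv2.cvtColor(f['image'],cv2.COLOR_BGR2HSV); m=cv2.inRange(hsv,(8,120,50),(28,255,255)).astype(np.float32)/255
        c=inB(onplane(f,[CP],O,B[:,2])[0])
        samp=lambda P:(lambda uv:cv2.remap(m,uv[:,:1].astype(np.float32),uv[:,1:].astype(np.float32),1)[:,0])(proj(f,[Tb(q) for q in P]))
        L=[];S=[]
        for x in np.arange(.01,.15,.002):     # long side: scan from left to right
            ys=np.arange(.03,-.03,-.0004); v=samp([[c[0]+x,c[1]+y,.005] for y in ys]); i=np.flatnonzero(v>.5)
            if len(i) and i[0]>0 and v[i[0]:i[0]+12].mean()>.8: L.append((x,ys[i[0]]))
        for y in np.arange(-.085,-.004,.002): # short side: scan upward
            xs=np.arange(-.02,.04,.0004); v=samp([[c[0]+x,c[1]+y,.005] for x in xs]); i=np.flatnonzero(v>.5)
            if len(i) and i[0]>0 and v[i[0]:i[0]+12].mean()>.8: S.append((y,xs[i[0]]))
        for nm,A in(('long y',L),('short x',S)):
            A=np.array(A)
            if len(A)<6: print(n,nm,'few',len(A)); continue
            ok=np.abs(A[:,1]-np.median(A[:,1]))<.005; k=np.polyfit(*A[ok].T,1)
            for _ in range(3): ok=np.abs(np.polyval(k,A[:,0])-A[:,1])<.0012; k=np.polyfit(*A[ok].T,1)
            print(n,nm,'n',ok.sum(),'at cross mm',(k[1]*1e3).round(2),'deg',np.degrees(k[0]).round(2))
        u,v=map(int,CP); ims.append(cv2.resize(f['image'][v-70:v+30,u-60:u+60],(396,330),interpolation=2))
    if view: cv2.imwrite(view,np.hstack(ims))
E
python3 - <<'E'
from sqchk import *; st(); sq('pics/e1.png')
E
```

```text
26.01 pos [0.6345 0.1384 0.0926] B [187.8 -37.6 -25. ] F_B [0.4 0.8 1.9] open 0.16
top long y n 36 at cross mm -2.81 deg 1.22
top short x n 19 at cross mm 14.58 deg -1.68
side long y n 59 at cross mm 1.85 deg -0.18
side short x n 9 at cross mm 11.71 deg 3.63
```

View pics/e1.png

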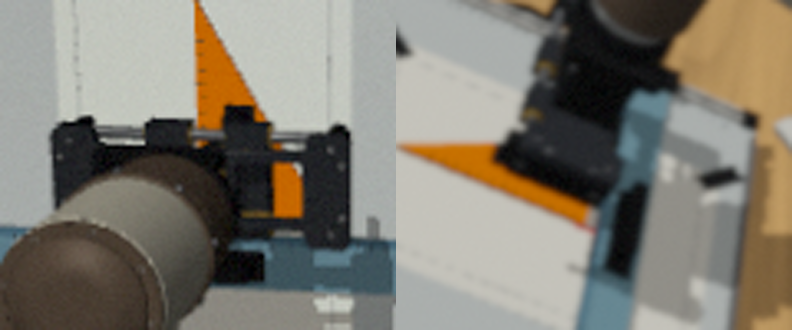

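Run:
```python
from sqchk import *
env.move_straight(Tb([.1878,-.0376+.0026,-.0235]),None,.05)
s=st('lift')
x0=.1878
for k in range(4):
    hit=env.move_straight(Tb([.165,-.035,-.0235]),None,.02,force_limit=2.2); s=st('slide %s'%hit)
    if not hit: break
    if inB(s['position'])[0]<.1845 and (B.T@s['force'])[0]>1.2: break
sq()
```

```text
lift 26.36 pos [0.6336 0.1411 0.0935] B [187.4 -34.9 -23.8] F_B [ 0.   0.5 -0.3] open 0.154
slide True 26.99 pos [0.6246 0.1409 0.0894] B [177.5 -35.2 -23.6] F_B [-0.1  0.2  0.1] open 0.161
slide True 27.22 pos [0.6245 0.1409 0.0892] B [177.3 -35.3 -23.8] F_B [ 0.8 -0.7  0. ] open 0.157
slide True 27.47 pos [0.6238 0.1408 0.0887] B [176.5 -35.3 -23.9] F_B [ 0.1  0.6 -0.6] open 0.156
slide True 27.7 pos [0.6236 0.1408 0.0886] B [176.3 -35.3 -24. ] F_B [1.1 0.8 0.3] open 0.163
top long y n 41 at cross mm 0.9 deg 0.72
top short x n 19 at cross mm 5.02 deg 2.77
side long y n 63 at cross mm 3.6 deg -0.06
side short x n 7 at cross mm -0.34 deg 13.1
```

Run:
```python
from sqchk import *; from chk import rulecheck
rulecheck()
p=env.read_state()
print('hit',env.move_straight(Tb([.172,-.035,-.0238]),None,.02,force_limit=3.0)); st()
f=np.mean([B.T@np.array(env.read_state()['force']) for _ in range(5)],0); print(f.round(2))
env.dwell(.2); st(); rulecheck()
```

```text
top pts 14 edge-cross mm -13.86 slope deg -5.53
side pts 68 edge-cross mm -5.91 slope deg 1.6
hit True
 28.11 pos [0.622  0.1407 0.0878] B [174.5 -35.5 -24.1] F_B [-1.2  0.1 -0.8] open 0.158
[-1.19  0.08 -0.82]
 28.31 pos [0.6222 0.1407 0.0875] B [174.6 -35.5 -24.4] F_B [ 0.4 -0.5 -0.7] open 0.155
top pts 13 edge-cross mm -15.14 slope deg -3.6
side pts 68 edge-cross mm -7.44 slope deg 1.42
```

Run:
```python
from sqchk import *; from chk import rulecheck
p=np.array(env.read_state()['position'])
b=inB(p); b[2]=-.0248; b[0]+=.0003
env.move_straight(Tb(b),None,.03)
env.gripper_to(.4); st('rel')
env.move_straight(Tb(b)+.08*B[:,2],None,.2)
q=env.inverse_kinematics(Tb([-.05,-.25,.15]),eul(-B[:,2],-B[:,1])); print(np.round(q,0))
env.goto(Tb([.0,-.22,.12]),eul(-B[:,2],-B[:,1])); st('away'); rulecheck(); sq('pics/g1.png')
```

```text
rel 29.35 pos [0.6229 0.1408 0.0874] B [175.1 -35.4 -24.8] F_B [-0.3  0.2  0.2] open 0.399AttributeError: 'NoneType' object has no attribute 'rint'

The above exception was the direct cause of the following exception:

Traceback (most recent call last):
TypeError: loop of ufunc does not support argument 0 of type NoneType which has no callable rint method
```

Run:
```python
from sqchk import *; from chk import rulecheck
a=np.radians(7.85)
env.goto([.45,-.186,.15],eul([0,0,-1],[np.sin(a),-np.cos(a),0])); st('away'); rulecheck(); sq('pics/g1.png')
```

```text
away 31.47 pos [ 0.4499 -0.1859  0.1495] B [  48.5 -363.6  104.6] F_B [-0.2  0.3 -0.4] open 0.395
top pts 84 edge-cross mm -5.11 slope deg 0.73
side pts 120 edge-cross mm -6.49 slope deg 0.57
top long y n 61 at cross mm 0.93 deg 0.66
top short x n 24 at cross mm -2.87 deg -2.17
side long y n 64 at cross mm 3.96 deg -0.12
side short x n 36 at cross mm -1.34 deg -0.0
```

View pics/g1.png

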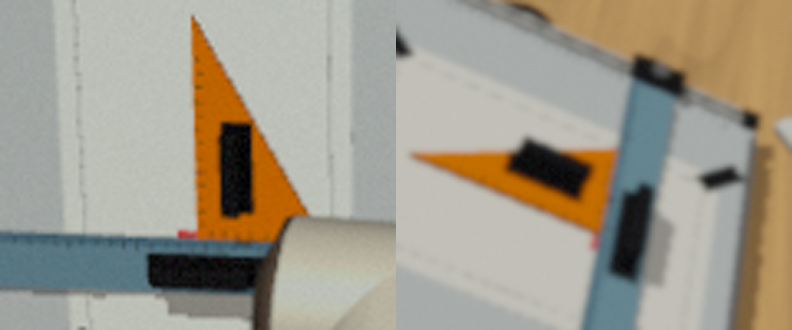

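The view shows the square flush on the rule with its long side at the cross, but the rule was pushed down ~5 mm (the cross-arm shows above the edge). Mend it by gripping the rule and pushing both up 5.5 mm.

Run:
```python
from sqchk import *; from chk import rulecheck
a=np.radians(-15); o=eul(-np.cos(a)*B[:,2]+np.sin(a)*B[:,1],B[:,0]); up=np.cos(a)*B[:,2]-np.sin(a)*B[:,1]
env.gripper_to(.32,20)
g=Tb([.0993,-.012,.0135])-.036*up
env.goto(g+.09*up,o); st('above')
print('hit',env.move_straight(g,None,.09,force_limit=6)); st('down')
env.gripper_to(0,20); s=st('grip')
if s['opening']>.1:
    b=inB(s['position']); b[0]=.1049
    env.move_straight(Tb(b),None,.03); st('slid')
    env.dwell(.2); env.gripper_to(.32); p=np.array(st('rel')['position'])
    env.move_straight(p+.09*up,None,.15)
    a=np.radians(7.85); env.goto([.45,-.186,.15],eul([0,0,-1],[np.sin(a),-np.cos(a),0])); st('away'); rulecheck(); sq('pics/h1.png')
```

```text
above 33.56 pos [0.5166 0.1783 0.1376] B [99.6  1.2 65.7] F_B [-0.1 -0.5 -0.1] open 0.32
hit False
down 34.71 pos [0.553  0.1557 0.0588] B [ 99.6 -21.3 -21.2] F_B [ 0.4  0.7 -0.4] open 0.322
grip 35.13 pos [0.5529 0.1561 0.0589] B [ 99.5 -20.9 -21. ] F_B [-0.4 -0.8  2.8] open 0.16
slid 35.47 pos [0.5571 0.1561 0.0609] B [104.2 -20.9 -21. ] F_B [-3.4  1.   4.6] open 0.158
rel 36.26 pos [0.5579 0.1561 0.0612] B [105.  -20.9 -21. ] F_B [-0.9 -0.2  0.1] open 0.318
away 38.43 pos [ 0.4498 -0.1857  0.1495] B [  48.4 -363.3  104.7] F_B [-0.2  0.5  0.2] open 0.32
top pts 85 edge-cross mm -0.57 slope deg 0.8
side pts 120 edge-cross mm -1.93 slope deg 0.73
top long y n 70 at cross mm 1.43 deg 0.46
top short x n 21 at cross mm 2.83 deg 0.35
side long y n 64 at cross mm 3.84 deg 0.15
side short x n 37 at cross mm 2.81 deg -0.22
```

Run:
```python
from sqchk import *
for n,CP in m3.CP.items():
    f=env.grab_frame(n); hsv=cv2.cvtColor(f['image'],cv2.COLOR_BGR2HSV)
    M={k:(cv2.inRange(hsv,a,b).astype(np.float32)/255) for k,a,b in(('o',(8,120,50),(28,255,255)),('b',(90,55,50),(112,200,220)))}
    c=inB(onplane(f,[CP],O,B[:,2])[0]); G=[]
    for y in np.arange(-.088,-.006,.003):
        xs=np.arange(-.03,.04,.0003); uv=proj(f,[Tb([c[0]+x,c[1]+y,.005]) for x in xs]).astype(np.float32)
        o,b=[cv2.remap(M[k],uv[:,:1].copy(),uv[:,1:].copy(),1)[:,0] for k in 'ob']
        i=np.flatnonzero(o>.5); j=np.flatnonzero(b>.5)
        if len(i) and len(j): G.append((round(y*1e3),round((xs[i[0]]-xs[j[-1]])*1e3,1)))
    print(n,G)
s=st()
```

```text
top [(-52, np.float64(0.3)), (-49, np.float64(0.9)), (-46, np.float64(1.2)), (-43, np.float64(2.4)), (-40, np.float64(3.0)), (-37, np.float64(2.7)), (-34, np.float64(1.2)), (-31, np.float64(0.3)), (-28, np.float64(0.3)), (-25, np.float64(1.2)), (-22, np.float64(2.7)), (-19, np.float64(2.7)), (-16, np.float64(3.0)), (-13, np.float64(2.7)), (-10, np.float64(2.7)), (-7, np.float64(3.0))]
side [(-85, np.float64(6.9)), (-82, np.float64(6.3)), (-79, np.float64(5.7)), (-76, np.float64(3.3)), (-73, np.float64(3.6)), (-70, np.float64(6.0)), (-67, np.float64(6.3)), (-64, np.float64(6.3)), (-61, np.float64(5.7)), (-58, np.float64(3.6)), (-55, np.float64(3.3)), (-52, np.float64(3.3)), (-49, np.float64(5.4)), (-46, np.float64(6.0)), (-43, np.float64(6.0)), (-40, np.float64(3.6)), (-37, np.float64(3.3)), (-34, np.float64(3.3)), (-31, np.float64(5.4)), (-28, np.float64(5.7)), (-25, np.float64(3.3)), (-22, np.float64(3.3)), (-19, np.float64(3.6)), (-16, np.float64(6.0)), (-13, np.float64(6.0)), (-10, np.float64(6.0)), (-7, np.float64(5.4))]
 38.73 pos [ 0.4502 -0.1854  0.1499] B [  48.8 -363.   104.9] F_B [-0.4  0.8 -0.6] open 0.316
```

```bash
python3 -c "
from workcell import env
env.close_job(); print('done',env.read_state()['clock'])"
```

```text
the job is handed in; nothing more can be done
the job is handed in; nothing more can be done
```

I slid the rule up to the red cross, laid the far orange set square against it, and handed the job in at about 38.7 s. The robot was clear of everything. No verdict is reported, and the final state was only measured, not viewed, because I had used all 12 pictures.

**What went wrong and how I fixed it**
- **Missed first grip:** the first grip on the rule closed on nothing. Touching the sheet showed the fingertips ending about 36 mm short of the reported tool point, so I corrected for that from then on.
- **Rule pushed down:** sliding the square down onto the rule pushed the rule about 5 mm too low, and the force limit did not prevent it. I gripped the rule again and pushed it and the square back up together.

**Last checks**

| Check | Top camera | Side camera | Limit |
|---|---|---|---|
| Rule's upper edge from the cross | −0.6 mm | −1.9 mm | ±4 mm |
| Square corner sideways from the cross | +1.4 mm | about −0.7 mm, after allowing for the visible edge thickness | ±5 mm |
| Turn of the square relative to the rule | about 0.5° at most | about 0.5° at most | none given directly |

- **Flatness:** the square met the board at the expected height. The corners were not measured separately.
- **Flushness:** this is the least certain check. The space between the square and the rule is only one or two blurred pixels (about 2 mm in the top view, about 5 mm in the side view). It looks even along the short side. I count it as flush because the rule pushed the square for the last 5 mm.
- **Rule tilt:** the last pictures read about 0.7–0.8°, against 0.1–0.2° before the square covered part of the edge. I put that down to the square hiding the edge.
- **Other objects:** I did not measure where the bystanders ended up. The arm's paths were planned clear of them.

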